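# Shut the shaker guard and set the speed lever to its second stop

### The arm

A 6-joint arm with a two-finger parallel gripper is mounted at the origin on the work surface. World frame = base frame: x ahead of the robot, y to its left, z up, the work surface at z = 0. Lengths are in m, angles in rad, forces in N, time in s.
With the tool pointing down it reaches from about 0.3 to 0.875 m from the base axis. Payload 6.4 kg.
Tool frame: the origin (TCP) lies midway between the tips of the shut fingers; the grasp point (between the pads) lies 19 mm behind it; z points along the fingers, y is the line along which they close (so a half turn about z gives the same grasp; the last joint's range is limited). The gripper opens to 85 mm and grips with 20 to 120 N. Pads are 22 mm wide; open, the fingers measure 114 mm over their backs; the gripper's body (76 mm by 85 mm) begins 54 mm behind the grasp point. The pads swing forward as they close: fully open they stand 13 mm farther back than shut.
Start: joints at [1.094, 0.181, 1.607, -0, 1.354, -0.206], TCP at [0.154, 0.554, 0.231] pointing down, gripper open.
Joint ranges: [-2.99, 2.99], [-0.89, 2.07], [0.3, 2.58], [-1.14, 4.28], [0, 2.63], [-3.12, 3.12]. Speed limits (rad/s): [2.57, 2.57, 3.01, 3.14, 3.14, 3.14].

### API

Orientations are given as a unit quaternion [w, x, y, z].
In Python, from bench import sensors, vision, ctrl gives the robot as it stands.
- The arm moves only by the tool carry_out, never from a script. Its argument "deltas" is text: rows parted by semicolons, each of 7 numbers parted by spaces: the shift along the tool's x, y, z in mm, then the turn, a rotation vector about the tool's x, y, z in rad, then the closure, from 0 (fully open) to 1 (shut). In form: tx ty tz ax ay az claw; .... A call has 1 to 12 rows; each row is the pose to reach, as a shift and turn from the pose commanded when the call began, along the tool's axes at that moment; what a row does not reach only later rows make up. A row lasts 1/8 s, in which the tool goes at most 62.5 mm and 10.7 degrees, less where a joint would pass 70% of its speed; a pose out of reach is approached as far as the arm can. A call with a gripper value outside its range is refused whole. The fingers move at their own pace and stop on an object; the grip force is fixed at half the most. Time passes only in rows, so rows that repeat a pose let the fingers close. It gives the time, the measured TCP pose, the force, the opening and the grip force at its end, in the units of the state.
- sensors.get_obs(): the state, without advancing time (a new reading comes with each control period).
- vision.camera(name): name is "side" or "top" or "wrist"; returns the picture (400x640x3 uint8, blue, green, red); there is no depth.
- vision.camera_model(name): a dict with "K" (3x3 intrinsics, pixels), "k1" (the pictures are not rectified: a ray, as slopes to the right and down, at radius r is drawn at 1 + k1 r^2 times it, then the intrinsics apply), "extrinsics" (4x4, takes a point from world to camera coordinates); the wrist camera has in their place "hand_eye" (4x4, takes a point from camera to tool coordinates, whose origin is the TCP and whose axes are the flange's). Camera axes: x right, y down, z forward; pixel columns grow to the right and rows downward; lengths in m; the calibration is good to about 2 mm. A picture is of the moment at which its call begins: read the wrist's pose just before it. camera_model takes no time and is no camera call.
- ctrl.hand_in(): hands the job in; it is judged then, once.
The state is a dict: "time_s": time; "q": joint angles; "dq": joint speeds; "joint_efforts": joint torques, N m; "eef_pos": TCP position; "eef_rot": TCP orientation; "wrist_force": force on the tool from outside, world axes, zero at the start; "torque": the same for the moment, N m; "opening": opening from 0.0 (shut) to 1.0 (fully open); "grasp_force": force on a finger pad.
Only numpy, scipy, OpenCV 4.12 (cv2) and the standard library are available. Lean on these libraries where they do the work, as an engineer would, in place of code of your own. Each camera call takes 0.05 s, during which the arm holds its last target. There are 200 camera calls.

### The job

Start the lab shaker at full speed: first push the half-open purple guard down until it is fully shut, and then push the orange speed lever away from the white dot, past the click at the single bar, all the way to its end stop at the double bar. Only push with the fingers: do not lift the guard or pinch the lever knob, do not move the lever off its dot while the guard is open, and leave the jar, the beaker and the amber bottle where they stand.

Things in the scene. Friction and masses are not known exactly. Their poses are not given: they have to be found in the camera images.
- shaker: cream shaker tub, 220 x 220 mm, rim 100 mm high, with blue rack and clamped beakers inside; fixed to the bench. Origin at the centre of its underside, on the bench; x points from its front to the guard's hinge side, z up
- guard (a joint): opening angle of the purple see-through guard, a flat plate 220 x 220 x 6 mm hinged along the tub's +x rim (the hinge line is 110 mm from the tub's centre along its +x, 100 mm above the bench). 0 = shut flat on the rim, its top face then 106 mm above the bench; it starts between 0.45 and 0.85 rad with its free edge raised. A stiff hinge: it stays where it is left, and about 2 to 5 N down near its free edge moves it
- guard_push (a point): a point on the guard's upper face, 180 mm from the hinge line and 40 mm from the free edge, midway across; moves with the guard
- controller: cream speed controller with blue top, 180 mm long (its x), 100 mm wide (its y), top 70 mm above the bench; fixed to the bench. Origin at the centre of its underside; its x is the direction in which the lever is pushed. White marks beside the slot on its +y side: a dot at x = -35 mm, a single bar at x = 0, a double bar at x = +35 mm
- lever (a joint): travel of the orange lever along the controller's +x: 0 at the dot (start, 0 to 3 mm), 0.035 m click at the single bar, 0.070 m end stop at the double bar. Sprung clicks hold it: about 6 to 8 N is needed to leave the dot and again to leave the single bar; past about 20 mm it snaps on into the single bar by itself, and past about 58 mm into the end stop, and it stays where it clicks in (32 to 40 mm at the single bar, 68 to 70 mm at the end stop)
- lever_knob (a point): centre of the orange knob, an upright paddle 18 mm thick (along the controller's x), 44 mm wide (along its y), from 78 to 114 mm above the bench; its centre is 96 mm above the bench
- reagent: bystander: white jar with red cap, 52 mm across, 120 mm high, loose, standing on the bench beyond the controller's +x end. Origin at the centre of its underside
- beaker: bystander: clear open beaker, 66 mm across, 90 mm high, loose, on the bench at the robot's left. Origin at the centre of its underside
- flask: bystander: amber bottle with blue cap, 60 mm across, 140 mm high, loose, on the bench at the robot's right. Origin at the centre of its underside
There are look-alikes about, which are no part of the job. Leave any brown look-alike of the controller alone.

How it is judged:
On the way, in this order (a step that is already met when the one before it is completed fails the run):
1. the guard is shut, the lever still at the dot (value of joint guard below 0.04 rad and value of joint lever below 0.02 m), for 0.2 s.
2. the lever is at its end stop at the double bar, the guard shut (value of joint guard below 0.04 rad and value of joint lever above 0.066 m), for 0.2 s.
At the end, for the whole second after the job is handed in: The guard is shut (within 0.04 rad), the lever rests at the second stop (travel over 66 of 70 mm), and the jar, beaker and bottle stand upright within 20 mm of where they were (all of step 2 and velocity of joint lever below 0.01 m/s and distance of each of reagent, beaker, flask from where it was at the start of the episode below 0.02 m and angle between each of reagent, beaker, flask's own z axis and vertical below 0.15 rad); the robot touches nothing.
It fails at once if the lever was moved off its dot while the guard was open (value of joint lever above 0.02 m and value of joint guard above 0.1 rad).
It fails at once if the guard was lifted further open (value of joint guard above 1 rad).
It fails at once if the lever knob was pinched (contact force between the fingers and lever_c1 above 2 N and contact force between the fingers and lever_c2 above 2 N).
It fails at once if the jar, the beaker or the amber bottle was moved, lifted or tipped (distance of any of reagent, beaker, flask from where it was at the start of the episode above 0.02 m or angle between any of reagent, beaker, flask's own z axis and vertical above 0.3 rad).
It also fails if it takes over 48 s, if anything falls off the work surface, if the arm or the gripper's body presses on something with over 40 N, if the wrist force passes 120 N, or if a joint passes its speed limit or range.

## Working session

There is one attempt and no reset: what is moved stays moved. The work goes in short steps, Python scripts to look and compute and a tool call to move; the robot and the scene stay as the last step left them, time stands still between calls to the robot, and variables do not carry over. Pictures are saved under pics/ and viewed, at most 10 in all, crops included, and the job is handed in when it is done.

Besides the shell and the picture viewer there is one more tool, called in YAML: its name, and indented under it one key for each argument. carry_out: Moves the arm, as the interface text tells. Its arguments: {"type":"object","properties":{"deltas":{"type":"string"}},"required":["deltas"]}

```bash
mkdir -p pics
python3 - <<'E'
from bench import sensors, vision
import cv2, numpy as np
o=sensors.get_obs(); print({k:np.round(v,3) for k,v in o.items()})
for n in ("top","side"):
    cv2.imwrite(f"pics/{n}0.png",vision.camera(n)); m=vision.camera_model(n); print(n,{k:np.round(v,4).tolist() for k,v in m.items()})
E
```

```text
{'time_s': np.float64(0.0), 'q': array([ 1.094,  0.182,  1.608,  0.   ,  1.354, -0.206]), 'dq': array([ 0.001,  0.001, -0.001, -0.   ,  0.   , -0.   ]), 'joint_efforts': array([-0.0000e+00, -4.4484e+01, -3.5136e+01, -0.0000e+00,  9.0000e-03,
       -0.0000e+00]), 'eef_pos': array([0.154, 0.554, 0.23 ]), 'eef_rot': array([-0.   ,  0.135,  0.991, -0.001]), 'wrist_force': array([0.488, 0.025, 0.929]), 'torque': array([ 0.018, -0.006,  0.001]), 'grasp_force': np.float64(0.0), 'opening': np.float64(1.002)}
top {'K': [[391.1606, 0.0, 322.917], [0.0, 391.1606, 201.7133], [0.0, 0.0, 1.0]], 'k1': -0.0003, 'extrinsics': [[-0.0156, -0.9997, 0.0191, -0.0743], [-0.9919, 0.0131, -0.1264, 0.5793], [0.1261, -0.0209, -0.9918, 1.2006], [0.0, 0.0, 0.0, 1.0]]}
side {'K': [[417.4255, 0.0, 322.3449], [0.0, 417.4255, 206.1701], [0.0, 0.0, 1.0]], 'k1': -0.0913, 'extrinsics': [[0.9932, -0.1162, -0.006, -0.5336], [-0.0914, -0.7474, -0.6581, 0.0774], [0.072, 0.6542, -0.7529, 1.5472], [0.0, 0.0, 0.0, 1.0]]}
```

View pics/top0.png

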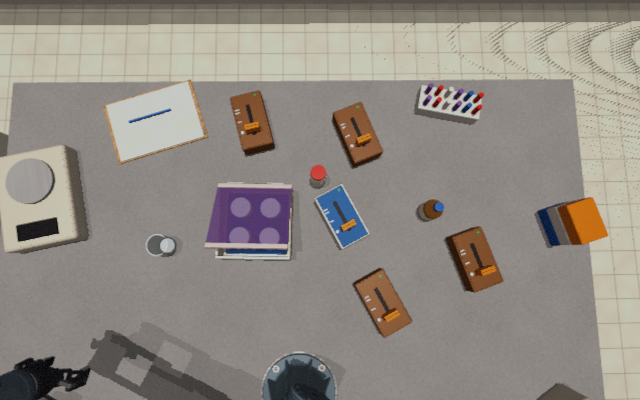

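View pics/side0.png

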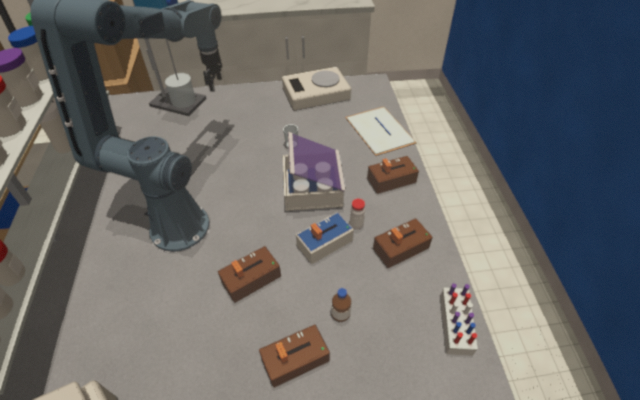

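The top view shows orange levers at five boxes: brown at (252,127), (364,138), (484,270) and (391,315), and blue-topped with a cream body at (348,225). I choose the blue one. The shaker is at (250,222), hinged on the far side (row 185), with the guard's free edge near row 245. The jar is at (318,175), the beaker at (160,245) and the bottle at (432,209).

```bash
cat > h.py <<'E'
import cv2, numpy as np
from bench import vision
def ray(n,uv):
    m=vision.camera_model(n);K=np.array(m["K"]);E=np.array(m["extrinsics"])
    d=np.array([(uv[0]-K[0,2])/K[0,0],(uv[1]-K[1,2])/K[1,1]]);s=d.copy()
    for _ in range(10): s=d/(1+m["k1"]*(s@s))
    R=E[:3,:3]; return -R.T@E[:3,3], R.T@np.array([*s,1])
def plane(n,uv,z):
    c,d=ray(n,uv); return c+d*(z-c[2])/d[2]
def proj(n,p):
    m=vision.camera_model(n);K=np.array(m["K"]);E=np.array(m["extrinsics"])
    q=E[:3,:3]@p+E[:3,3]; s=q[:2]/q[2]; s=s*(1+m["k1"]*(s@s)); return K[:2,:2]@s+K[:2,2]
def two(a,b):
    (c1,d1),(c2,d2)=ray("top",a),ray("side",b)
    t=np.linalg.lstsq(np.c_[d1,-d2],c2-c1,rcond=None)[0]
    p,q=c1+d1*t[0],c2+d2*t[1]; return (p+q)/2,np.linalg.norm(p-q)
E
python3 - <<'E'
from h import *
np.set_printoptions(precision=4,suppress=True)
t=cv2.imread("pics/top0.png");s=cv2.imread("pics/side0.png")
H=cv2.cvtColor(t,cv2.COLOR_BGR2HSV);HS=cv2.cvtColor(s,cv2.COLOR_BGR2HSV)
def blob(H,lo,hi,box):
    x0,y0,x1,y1=box;m=np.zeros(H.shape[:2],np.uint8);m[y0:y1,x0:x1]=cv2.inRange(H,lo,hi)[y0:y1,x0:x1]
    c=max(cv2.findContours(m,0,2)[0],key=cv2.contourArea);return c,m
c,_=blob(H,(95,100,60),(125,255,255),(305,175,380,255))
b=cv2.boxPoints(cv2.minAreaRect(cv2.convexHull(c)));w=np.array([plane("top",p,.07) for p in b])
print("blue top",b,w,w.mean(0),[np.linalg.norm(w[i]-w[i-1]) for i in range(4)],
 [np.degrees(np.arctan2(*(w[i]-w[i-1])[[1,0]])) for i in range(4)])
k,_=blob(H,(5,120,100),(22,255,255),(335,210,362,240));r=cv2.minAreaRect(k);print("knob top",r,plane("top",r[0],.110))
k2,_=blob(HS,(5,120,100),(22,255,255),(305,215,335,245));r2=cv2.minAreaRect(k2);print("knob side",r2,two(r[0],r2[0]))
j,_=blob(H,(0,120,80),(6,255,255),(305,160,330,190));print("jar",plane("top",cv2.minEnclosingCircle(j)[0],.12))
pu,_=blob(H,(125,60,40),(160,255,255),(195,170,305,265));print("guard",cv2.boundingRect(pu))
A=cv2.resize(t[165:275,195:385],None,fx=4,fy=4,interpolation=2)
B=cv2.resize(s[120:260,265:375],None,fx=4,fy=4,interpolation=2)
B=B[:, :]; A=cv2.copyMakeBorder(A,0,0,0,0,0)
cv2.imwrite("pics/c1.png",A);cv2.imwrite("pics/c2.png",B)
E
```

```text
blue top [[316.066  198.5189]
 [340.3491 185.0283]
 [367.2358 233.4245]
 [342.9528 246.9151]] [[ 0.5842 -0.061   0.07  ]
 [ 0.6254 -0.1368  0.07  ]
 [ 0.4745 -0.2159  0.07  ]
 [ 0.4347 -0.1407  0.07  ]] [ 0.5297 -0.1386  0.07  ] [np.float64(0.16941983352867115), np.float64(0.08632578456807591), np.float64(0.17037371573260707), np.float64(0.08508704674643476)] [np.float64(28.06840606368503), np.float64(-61.47048491777627), np.float64(-152.34736659239994), np.float64(117.89691977028235)]
knob top ((347.8970642089844, 224.66175842285156), (6.516946315765381, 14.577380180358887), 59.036251068115234) [ 0.4995 -0.154   0.11  ]
knob side ((315.92620849609375, 230.31146240234375), (14.468169212341309, 6.913992404937744), 50.19443130493164) (array([ 0.4991, -0.1547,  0.1007]), np.float64(0.002078506005211813))
jar [ 0.6556 -0.0661  0.12  ]
guard (206, 188, 86, 56)
```

View pics/c1.png

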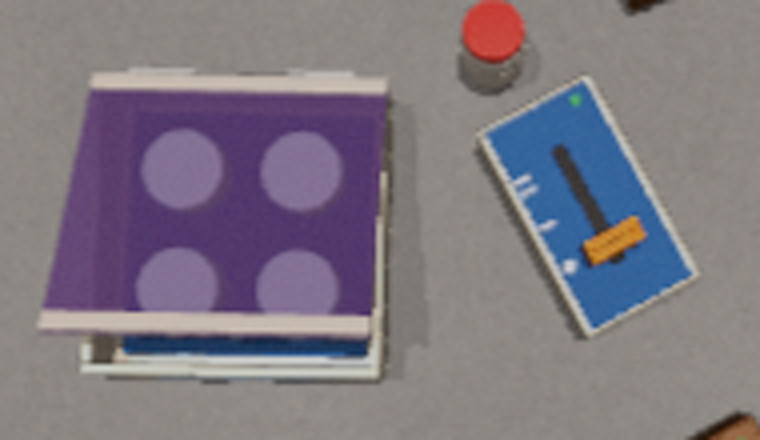

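View pics/c2.png

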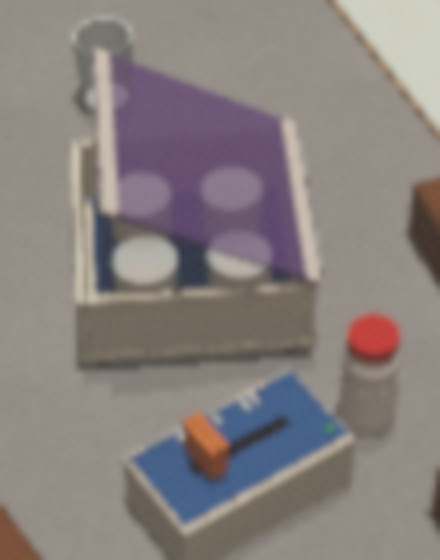

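Close-up: the blue-topped controller has white marks on its left side. The dot is at crop (570,266), the single bar at (547,225) and the double bar at (523,185). The orange knob at (615,240) is at the dot, and the jar is beyond the double-bar end. The guard's free edge corners are at crop (38,328) and (370,335) in the top view, and (97,50) and (110,212) in the side view.

Run:
```python
from h import *
from scipy.spatial.transform import Rotation as R
from bench import sensors
np.set_printoptions(precision=4,suppress=True)
T=lambda u,v:(195+u/4,165+v/4); S=lambda u,v:(265+u/4,120+v/4)
f=[plane("top",T(82,368),.1),plane("top",T(381,378),.1)];hg=[plane("top",T(92,75),.106),plane("top",T(387,80),.106)]
print("front",f,"hinge",hg)
print("free L",two(T(38,328),S(97,50)),"free R",two(T(370,335),S(110,212)))
o=sensors.get_obs();q=o["eef_rot"];r=R.from_quat(np.roll(q,-1));M=r.as_matrix();print(M,o["eef_pos"])
yaw=np.radians(28)
cen=sum(f+hg)/4;ax=(hg[0]+hg[1]-f[0]-f[1]);print("tub c",cen,"yaw",np.degrees(np.arctan2(ax[1],ax[0])), np.degrees(np.arctan2(*(f[0]-f[1])[[0,1]])))
hm=(hg[0]+hg[1])/2;u=-ax/np.linalg.norm(ax)
for z in(.33,.3,.106): p=hm+u*.17;p[2]=z;print(p,"tool delta mm",M.T@(p-o["eef_pos"])*1000)
```

```text
front [array([0.4107, 0.2366, 0.1   ]), array([0.4   , 0.0176, 0.1   ])] hinge [array([0.6277, 0.2318, 0.106 ]), array([0.6212, 0.0116, 0.106 ])]
free L (array([0.4394, 0.2386, 0.2099]), np.float64(0.0014780609771799808)) free R (array([0.434 , 0.0177, 0.2099]), np.float64(0.006787066675870119))
[[-0.9636  0.2675 -0.0007]
 [ 0.2675  0.9636 -0.0014]
 [ 0.0003 -0.0015 -1.    ]] [0.1536 0.5536 0.2305]
tub c [0.5149 0.1244 0.103 ] yaw -1.41684280154536 2.8121092782221897
[0.4546 0.1259 0.33  ] tool delta mm [-404.4169 -331.7949  -99.1336]
[0.4546 0.1259 0.3   ] tool delta mm [-404.4265 -331.7489  -69.1337]
[0.4546 0.1259 0.106 ] tool delta mm [-404.4884 -331.4514  124.8661]
```

carry_out:
  deltas: "0 0 -50 0 0 0 1; -40 -35 -70 0 0 -0.1 1; -85 -70 -70 0 0 -0.2 1; -130 -105 -70 0 0 -0.3 1; -175 -140 -70 0 0 -0.4 1; -220 -180 -70 0 0 -0.5 1; -265 -215 -70 0 0 -0.6 1; -310 -255 -70 0 0 -0.7 1; -360 -295 -70 0 0 -0.76 1; -404 -331 -70 0 0 -0.76 1; -404 -331 -70 0 0 -0.76 1; -404 -331 -70 0 0 -0.76 1"

```text
time_s: 1.6
eef_pos: [0.4541, 0.1272, 0.3008]
eef_rot: [-0.001, -0.242, 0.97, 0.0]
wrist_force: [-0.6, 0.4, 0.3]
opening: -0.003
grasp_force: 0.0
```

carry_out:
  deltas: "0 0 40 0 0 0 1; 0 0 75 0 0 0 1; 0 0 90 0 0 0 1; 0 0 102 0 0 0 1; 0 0 114 0 0 0 1; 0 0 126 0 0 0 1; 0 0 138 0 0 0 1; 0 0 150 0 0 0 1; 0 0 160 0 0 0 1; 0 0 170 0 0 0 1; 0 0 178 0 0 0 1; 0 0 184 0 0 0 1"

```text
time_s: 3.1
eef_pos: [0.4544, 0.127, 0.1167]
eef_rot: [-0.0, -0.242, 0.97, 0.0]
wrist_force: [-1.3, -0.2, 1.7]
opening: 0.001
grasp_force: 0.8
```

carry_out:
  deltas: "0 0 4 0 0 0 1; 0 0 8 0 0 0 1; 0 0 10 0 0 0 1; 0 0 11 0 0 0 1; 0 0 12 0 0 0 1; 0 0 12 0 0 0 1"

```text
time_s: 3.85
eef_pos: [0.4546, 0.1271, 0.106]
eef_rot: [0.0, -0.242, 0.97, -0.0]
wrist_force: [-4.4, -0.6, 7.1]
opening: 0.004
grasp_force: 3.7
```

carry_out:
  deltas: "0 0 1 0 0 0 1; 0 0 2 0 0 0 1; 0 0 2 0 0 0 1; 0 0 2 0 0 0 1"

```text
time_s: 4.35
eef_pos: [0.4547, 0.1271, 0.1058]
eef_rot: [-0.0, -0.242, 0.97, -0.0]
wrist_force: [-13.1, -2.0, 25.4]
opening: -0.001
grasp_force: 12.8
```

carry_out:
  deltas: "0 0 -10 0 0 0 1; 0 0 -50 0 0 0 1; 0 0 -85 0 0 0 1; 25 -50 -85 0 0 0 1; 50 -100 -85 0 0 0 1; 75 -150 -85 0 0 0 1; 100 -205 -85 0 0 0 1; 133 -270 -85 0 0 0 1; 133 -270 -85 0 0 0 1; 133 -270 -85 0 0 0 1; 133 -270 -85 0 0 0 1"

```text
time_s: 5.72
eef_pos: [0.464, -0.1723, 0.1881]
eef_rot: [-0.0, -0.243, 0.97, 0.0]
wrist_force: [-0.3, -0.3, -0.0]
opening: 0.001
grasp_force: 0.0
```

Run:
```python
from h import *
t=vision.camera("top");s=vision.camera("side")
A=cv2.resize(t[165:275,195:385],None,fx=3,fy=3,interpolation=2);B=cv2.resize(s[120:260,265:345],None,fx=3,fy=3,interpolation=2)
A=cv2.copyMakeBorder(A,0,420-330,0,0,0);cv2.imwrite("pics/d.png",np.hstack([A,B])[:, :800])
```

```text
(no output)
```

View pics/d.png

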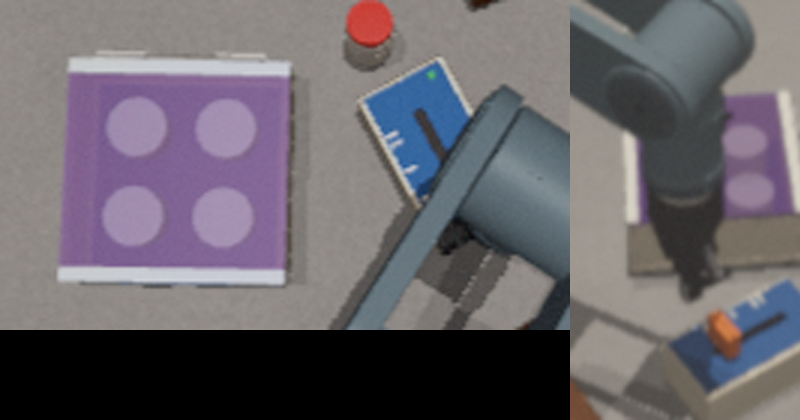

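The guard now lies flat, with its edges at rows 66 and 275 of the crop. The knob is still at the dot, at about (725,335). The fingers are behind it, so I will descend and push.

carry_out:
  deltas: "0 0 40 0 0 0 1; 0 0 75 0 0 0 1; 0 0 95 0 0 0 1; 0 0 101 0 0 0 1; 0 0 101 0 0 0 1"

```text
time_s: 6.45
eef_pos: [0.4643, -0.1733, 0.0876]
eef_rot: [0.0, -0.243, 0.97, -0.0]
wrist_force: [0.0, -0.4, 1.2]
opening: -0.002
grasp_force: 0.0
```

carry_out:
  deltas: "-6 0 0 0 0 0 1; -12 0 0 0 0 0 1; -18 0 0 0 0 0 1; -24 0 0 0 0 0 1; -30 0 0 0 0 0 1; -36 0 0 0 0 0 1; -42 0 0 0 0 0 1; -48 0 0 0 0 0 1; -54 0 0 0 0 0 1; -58 0 0 0 0 0 1; -62 0 0 0 0 0 1; -62 0 0 0 0 0 1"

```text
time_s: 7.95
eef_pos: [0.5184, -0.1446, 0.0872]
eef_rot: [-0.001, -0.242, 0.97, 0.0]
wrist_force: [-3.1, -0.7, 1.5]
opening: 0.002
grasp_force: 1.8
```

carry_out:
  deltas: "-5 0 0 0 0 0 1; -10 0 0 0 0 0 1; -15 0 0 0 0 0 1; -19 0 0 0 0 0 1; -22 0 0 0 0 0 1; -25 0 0 0 0 0 1; -25 0 0 0 0 0 1"

```text
time_s: 8.82
eef_pos: [0.5411, -0.1327, 0.0873]
eef_rot: [0.0, -0.242, 0.97, -0.0]
wrist_force: [0.9, -0.3, 0.3]
opening: 0.0
grasp_force: 0.0
```

carry_out:
  deltas: "-2 0 0 0 0 0 1; -4 0 0 0 0 0 1; -6 0 0 0 0 0 1; -7 0 0 0 0 0 1; -7 0 0 0 0 0 1"

```text
time_s: 9.45
eef_pos: [0.5441, -0.1312, 0.0873]
eef_rot: [-0.004, -0.242, 0.97, -0.0]
wrist_force: [-14.8, -7.2, 10.2]
opening: -0.002
grasp_force: 8.1
```

End stop reached (stiff, about 17 N). I'll back off along the axis, rise and move clear.

carry_out:
  deltas: "8 0 0 0 0 0 1; 30 0 0 0 0 0 1; 30 0 -50 0 0 0 1; 30 0 -100 0 0 0 1; 70 0 -140 0 0 0 1; 120 0 -140 0 0 0 1; 170 0 -140 0 0 0 1; 170 0 -140 0 0 0 1; 170 0 -140 0 0 0 1"

```text
time_s: 10.58
eef_pos: [0.3973, -0.2096, 0.2276]
eef_rot: [0.001, -0.242, 0.97, -0.0]
wrist_force: [-1.0, -0.1, 0.5]
opening: -0.001
grasp_force: 0.0
```

Run:
```python
from h import *
t=vision.camera("top");s=vision.camera("side")
A=cv2.resize(t[150:275,140:450],None,fx=2,fy=2,interpolation=2);B=cv2.resize(s[140:265,285:375],None,fx=2,fy=2,interpolation=2)
cv2.imwrite("pics/e.png",np.hstack([A,B]))
```

```text
(no output)
```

View pics/e.png

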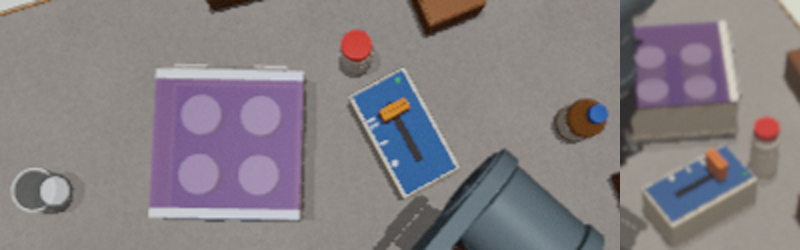

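The guard is shut. The knob, at crop (395,110), sits at the slot end beside the double bar. The jar, beaker and bottle appear unmoved. I'll check the knob's travel numerically before handing in.

Run:
```python
from h import *
def knob(t):
    m=cv2.inRange(cv2.cvtColor(t,cv2.COLOR_BGR2HSV),(5,120,100),(22,255,255));k=np.zeros_like(m);k[190:240,325:362]=m[190:240,325:362]
    return plane("top",cv2.minAreaRect(max(cv2.findContours(k,0,2)[0],key=cv2.contourArea))[0],.11)
d=np.linalg.norm(knob(vision.camera("top"))-knob(cv2.imread("pics/top0.png")));print(d)
if d>.063:
    from bench import ctrl; print(ctrl.hand_in())
```

```text
0.06911710665823463
the job is handed in; nothing more can be done
None
```

The job is handed in: the guard was pushed shut first, then the lever was pushed to its end stop at the double bar (about 69 mm of travel measured), and the jar, beaker and bottle look unmoved in the last picture; no verdict was returned.

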